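# Fetch the weighing cup from behind the reagent bottles and tidy the tray again

### The arm

A 7-joint arm with a two-finger parallel gripper is mounted at the origin on the work surface. World frame = base frame: x ahead of the robot, y to its left, z up, the work surface at z = 0. Lengths are in m, angles in rad, forces in N, time in s.
With the tool pointing down it reaches from about 0.4 to 0.875 m from the base axis. Payload 19.3 kg.
Tool frame: the origin (TCP) lies at the very end of the fingers, on their centre line; the grasp point (between the pads) lies r.grip_point_offset behind it (r.grip_point_offset is the distance from the TCP to the grasp point, in m); z points along the fingers, y is the line along which they close (so a half turn about z gives the same grasp; the last joint's range is limited). The gripper opens to 85 mm and grips with 20 to 120 N. Pads are 22 mm wide; open, the fingers measure 114 mm over their backs; the gripper's body (76 mm by 85 mm) begins 54 mm behind the grasp point. The pads swing forward as they close: fully open they stand 13 mm farther back than shut.
Start: joints at [1.155, 0.521, -0.036, 1.599, 0.021, 1.021, -0.113], TCP at [0.212, -0.588, 0.231] pointing down, gripper open.
Joint ranges: [-2.91, 2.91], [-0.3, 2.13], [-1.5, 1.42], [0.17, 2.43], [-1.26, 4.41], [0.16, 1.93], [-2.52, 2.52]. Speed limits (rad/s): [1.89, 1.89, 2.39, 2.39, 3.01, 3.01, 3.01].

### API

Orientations are given as a unit quaternion [x, y, z, w].
In Python, from rig import r, optics, ticket gives the robot as it stands.
- The arm moves only by the tool jog_arm, never from a script. Its argument "series" is a list of rows, each a list of 7 numbers: the opening, from 0 (shut) to 1 (fully open), then the shift along the tool's x, y, z in mm, then the turn, a rotation vector about the tool's x, y, z in rad. A call has 1 to 8 rows; each row is the pose to reach, as a shift and turn from the pose commanded when the call began, along the tool's axes at that moment; what a row does not reach only later rows make up. A row lasts 1/10 s, in which the tool goes at most 50 mm and 8.59 degrees, less where a joint would pass 70% of its speed; a pose out of reach is approached as far as the arm can. A call with a gripper value outside its range is refused whole. The fingers move at their own pace and stop on an object; "squeeze" is the grip in N (left out, the last holds). Time passes only in rows, so rows that repeat a pose let the fingers close. It gives the time, the measured TCP pose, the force, the opening and the grip force at its end, in the units of the state.
- r.state(): the state, without advancing time (a new reading comes with each control period).
- optics.get_image(name): name is "side" or "top" or "wrist"; returns a dict with "color" (400x640x3 uint8, red, green, blue), "fx", "fy", "cx", "cy" (pixels), "dist" ([k1, k2, p1, p2, k3] as OpenCV has them; the pictures are not rectified), "R" (3x3) and "t" (3): a world point X has camera coordinates R X + t. Camera axes: x right, y down, z forward; pixel columns grow to the right and rows downward; lengths in m; the calibration is good to about 2 mm. A picture is of the moment at which its call begins. There is no depth.
- ticket.finish_job(): hands the job in; it is judged then, once.
The state is a dict: "t": time; "joints": joint angles; "qvel": joint speeds; "joint_efforts": joint torques, N m; "eef_pos": TCP position; "eef_rot": TCP orientation; "contact_force": force on the tool from outside, world axes, zero at the start; "wrist_torque": the same for the moment, N m; "gripper_width": finger opening in m; "grip_force": force on a finger pad.
Only numpy, scipy, OpenCV 4.12 (cv2) and the standard library are available. Lean on these libraries where they do the work, as an engineer would, in place of code of your own. Each camera call takes 0.05 s, during which the arm holds its last target. There are 200 camera calls.

### The job

The steel weighing cup stands hemmed in at the back of the blue tray by three reagent bottles: first stand all three bottles upright on the grey tray, then fetch the cup and set it gently, upright, in the middle of the balance's pan, and then put every bottle back upright in the blue tray on exactly the spot where it stood at the start. Set everything down softly without dropping it, knock nothing over, and leave the two beakers and the spatula pot alone.

Things in the scene. Friction and masses are not known exactly. Their poses are not given: they have to be found in the camera images.
- cup: open stainless steel weighing cup, 52 mm in diameter (straight outer wall from 20 mm up to the rim), 38 mm high, foot 38 mm in diameter, 60 g. Origin: centre of its underside, z up. It starts in the blue tray with the three bottles about 3 to 7 mm from it, so that there is no room for a gripper round it until they are gone; then it can be gripped across its diameter from above in any direction
- bottle_amber: amber glass bottle with a white cap: 250 ml bottle, 0.3 kg: body 60 mm in diameter, straight to 86 mm, shoulder up to 104 mm, screw cap 40 mm in diameter from 109 mm to the top at 136 mm. Origin: centre of its underside, z up; it is round. Grip it by the cap from above. Starts in the blue tray left, right or in front of the cup
- bottle_white: white plastic bottle with a red cap and a red stripe: same shape and size as the amber one (60 mm body, 136 mm high, cap 40 mm in diameter and 27 mm tall), origin at the centre of its underside; starts in another of the three places in the blue tray
- bottle_clear: clear glass bottle with a green cap and a green stripe: same shape and size as the amber one (60 mm body, 136 mm high, cap 40 mm in diameter and 27 mm tall), origin at the centre of its underside; starts in another of the three places in the blue tray
- blue_tray: shallow stainless blue tray fixed to the bench, 176 mm (x) by 236 mm (y), walls 4 mm thick and 19 mm high with the rolled edge, floor 4 mm above the bench. Origin: centre of its underside; x points to its back (away from the robot at yaw 0), y to its left. The cup starts 30 mm behind the centre, one bottle 60 mm to its left (+y), one 60 mm to its right (-y), one 60 mm in front of it (-x)
- grey_tray: empty shallow grey plastic tray fixed to the bench, the side area for the bottles, 300 mm (x) by 150 mm (y), walls 4 mm thick and 19 mm high with the rolled edge, flat floor 4 mm above the bench. Origin: centre of its underside; x along its length, y across, z up. Room for three bottles in a row 90 mm apart
- balance: portable laboratory balance fixed to the bench: white case 215 mm (x) by 180 mm (y), 54 mm high, black display panel at its -x end, and on top a flat round steel pan 130 mm in diameter that does not move. Origin: on the bench directly under the pan's centre, z up; the pan's upper face is 70 mm above it
- beaker_small: bystander: empty glass beaker 60 mm in diameter, 75 mm high; origin at the centre of its underside. Stands loose beyond the trays; not to be moved
- beaker_large: bystander: empty glass beaker 72 mm in diameter, 98 mm high; origin at the centre of its underside. Stands loose beyond the trays; not to be moved
- spatula_pot: bystander: steel pot 68 mm in diameter, 100 mm high, with white plastic spatulas sticking up to 165 mm; origin at the centre of its underside. Stands loose beyond the trays; not to be moved

How it is judged:
On the way, in this order (a step that is already met when the one before it is completed fails the run):
1. all three bottles stand upright, released, on the grey tray (x of bottle_amber in the frame of grey_tray between -0.13 and 0.13 m and y of bottle_amber in the frame of grey_tray between -0.055 and 0.055 m and z of bottle_amber in the frame of grey_tray between 0 and 0.01 m and angle between each of bottle_amber, bottle_white, bottle_clear's own z axis and vertical below 0.08 rad and linear speed of each of bottle_amber, bottle_white, bottle_clear below 0.03 m/s and contact force between the fingers and bottle_amber below 0.3 N and x of bottle_white in the frame of grey_tray between -0.13 and 0.13 m and y of bottle_white in the frame of grey_tray between -0.055 and 0.055 m and z of bottle_white in the frame of grey_tray between 0 and 0.01 m and contact force between the fingers and bottle_white below 0.3 N and x of bottle_clear in the frame of grey_tray between -0.13 and 0.13 m and y of bottle_clear in the frame of grey_tray between -0.055 and 0.055 m and z of bottle_clear in the frame of grey_tray between 0 and 0.01 m and contact force between the fingers and bottle_clear below 0.3 N), for 0.2 s.
2. the cup stands upright, released, in the middle of the balance's pan (horizontal distance between cup and balance below 0.015 m and z of cup in the frame of balance between 0.066 and 0.074 m and angle between cup's own z axis and vertical below 0.08 rad and linear speed of cup below 0.03 m/s and contact force between the fingers and cup below 0.3 N), for 0.2 s.
At the end, for the whole second after the job is handed in: the cup stands upright on the balance's pan within 15 mm of its centre, and each of the three bottles stands upright in the blue tray within 15 mm of the spot where it stood at the start; all released and at rest (all of step 2 and distance of each of bottle_amber, bottle_white, bottle_clear from where it was at the start of the episode below 0.015 m and angle between each of bottle_amber, bottle_white, bottle_clear's own z axis and vertical below 0.08 rad and linear speed of each of bottle_amber, bottle_white, bottle_clear below 0.03 m/s and contact force between the fingers and bottle_amber below 0.3 N and contact force between the fingers and bottle_white below 0.3 N and contact force between the fingers and bottle_clear below 0.3 N); the robot touches nothing.
It fails at once if a bottle or the cup is tipped over (more than 40 degrees) (angle between any of bottle_amber, bottle_white, bottle_clear, cup's own z axis and vertical above 0.7 rad).
It fails at once if a beaker or the spatula pot is moved by more than 20 mm (distance of any of beaker_small, beaker_large, spatula_pot from where it was at the start of the episode above 0.02 m).
It fails at once if the balance is struck or pressed with more than 45 N (contact force between balance and anything else above 45 N).
It fails at once if a bottle or the cup is dropped (falls freely by more than about 13 mm) ((linear speed of bottle_amber above 0.5 m/s and contact force between the fingers and bottle_amber below 0.05 N) or (linear speed of bottle_white above 0.5 m/s and contact force between the fingers and bottle_white below 0.05 N) or (linear speed of bottle_clear above 0.5 m/s and contact force between the fingers and bottle_clear below 0.05 N) or (linear speed of cup above 0.5 m/s and contact force between the fingers and cup below 0.05 N)).
It fails at once if a tray is pressed or struck with more than 80 N (contact force between any of blue_tray, grey_tray and anything else above 80 N).
It also fails if it takes over 131 s, if anything falls off the work surface, if the arm or the gripper's body presses on something with over 40 N, if the wrist force passes 120 N, or if a joint passes its speed limit or range.

## Working session

There is one attempt and no reset: what is moved stays moved. The work goes in short steps, Python scripts to look and compute and a tool call to move; the robot and the scene stay as the last step left them, time stands still between calls to the robot, and variables do not carry over. Pictures are saved under pics/ and viewed, at most 14 in all, crops included, and the job is handed in when it is done.

Besides the shell and the picture viewer there is one more tool, called as name([rows], argument=value, ...), one row to a line, values as JSON. jog_arm: Moves the arm, as the interface text tells. Its arguments: {"type":"object","properties":{"series":{"type":"array"},"squeeze":{"type":"number"}},"required":["series"]}

```bash
mkdir -p pics; ls; python3 - <<'E'
from rig import r, optics
import cv2
print(r.state(), r.grip_point_offset)
for n in ("top","side"):
    im=optics.get_image(n); cv2.imwrite(f"pics/{n}0.png",im["color"][:,:,::-1])
    print(n,{k:v for k,v in im.items() if k!="color"})
E
```

```text
pics
{'t': 0.0, 'joints': array([ 1.1548008 ,  0.52202766, -0.03633111,  1.59999328,  0.02117001,
        1.02107567, -0.11277954]), 'qvel': array([-0.00100206,  0.00037753,  0.000257  ,  0.00012448, -0.00077895,
        0.00065466, -0.000414  ]), 'joint_efforts': array([ 6.67808708e-04, -9.27104187e+01,  1.98025435e+00, -3.69935703e+01,
        1.79210608e-02,  8.14137835e-03, -9.99643675e-07]), 'eef_pos': array([ 0.21170607, -0.5877047 ,  0.23072244]), 'eef_rot': array([ 9.85090418e-01,  1.72036490e-01, -1.21625758e-04, -5.46841965e-04]), 'contact_force': array([-0.31310081,  0.3392904 ,  0.62750734]), 'wrist_torque': array([-0.0225729 ,  0.01991079,  0.03898981]), 'grip_force': 0.0, 'gripper_width': 0.0852419876376927} 0.0187
top {'fx': 384.74021099459657, 'fy': 384.74021099459657, 'cx': 321.99774056365374, 'cy': 197.30606472479826, 'dist': array([-0.08593648,  0.        ,  0.        ,  0.        ,  0.        ]), 'R': array([[-0.02002442, -0.9997453 ,  0.01040944],
       [-0.98773391,  0.01816907, -0.15508583],
       [ 0.1548572 , -0.01338726, -0.98784616]]), 't': array([0.02270428, 0.6501525 , 0.87772913])}
side {'fx': 363.6222798502001, 'fy': 363.6222798502001, 'cx': 316.34674335537994, 'cy': 196.30214855367709, 'dist': array([-0.00595406,  0.        ,  0.        ,  0.        ,  0.        ]), 'R': array([[ 0.27300934, -0.96200163,  0.00433134],
       [-0.71494837, -0.20590574, -0.66817038],
       [ 0.64367285,  0.17932008, -0.74399568]]), 't': array([-0.16880688,  0.48122112,  0.48377575])}
```

View pics/top0.png

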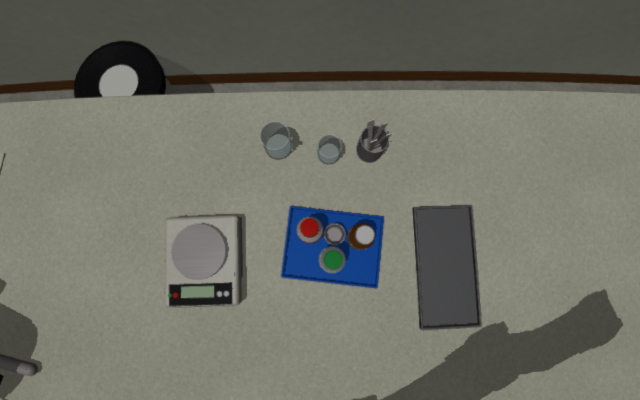

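View pics/side0.png

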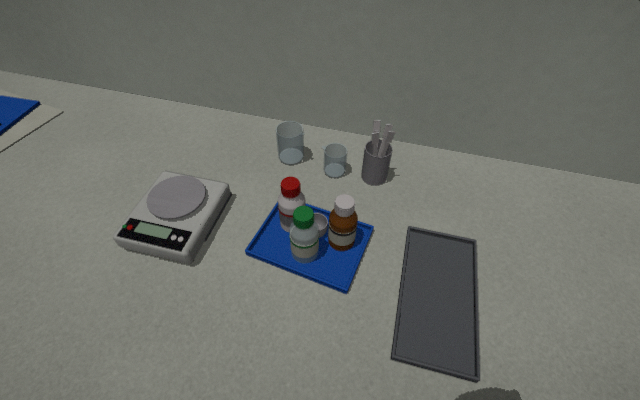

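Top view: balance pan at about (199,250), caps red (310,228), green (333,259) and white (364,235), cup (335,234), and grey tray with corners (414,207) (470,206) (479,326) (421,327). I'll enlarge the crops to measure more closely.

```bash
cat > h.py <<'E'
import numpy as np, cv2
def ray(im,uv):
    K=np.array([[im["fx"],0,im["cx"]],[0,im["fy"],im["cy"]],[0,0,1]])
    p=cv2.undistortPoints(np.array(uv,float).reshape(-1,1,2),K,im["dist"]).reshape(-1,2)
    d=np.c_[p,np.ones(len(p))]@im["R"]; return -im["R"].T@im["t"],d
def at(im,uv,z):
    c,d=ray(im,uv); return c+d*((z-c[2])/d[:,2])[:,None]
def proj(im,X):
    K=np.array([[im["fx"],0,im["cx"]],[0,im["fy"],im["cy"]],[0,0,1]])
    return cv2.projectPoints(np.array(X,float).reshape(-1,1,3),cv2.Rodrigues(im["R"])[0],im["t"],K,im["dist"])[0].reshape(-1,2)
def circle(im,x,y,z,rad,n=60):
    a=np.linspace(0,2*np.pi,n); return proj(im,np.c_[x+rad*np.cos(a),y+rad*np.sin(a),z+0*a])
E
python3 - <<'E'
from rig import optics
import cv2,numpy as np,pickle
from h import *
T=optics.get_image("top"); S=optics.get_image("side"); pickle.dump((T,S),open("im0.pkl","wb"))
def crop(im,u0,v0,w,h,s,name): cv2.imwrite(name,cv2.resize(im["color"][v0:v0+h,u0:u0+w,::-1],None,fx=s,fy=s,interpolation=cv2.INTER_CUBIC))
crop(T,275,195,130,100,6,"pics/tb.png"); crop(T,155,200,345,140,2.3,"pics/tw.png")
for nm,im in(("top",T),("side",S)):
    c=im["color"].astype(int); R,G,B=c[...,0],c[...,1],c[...,2]
    for k,m in (("red",(R>120)&(G<60)&(B<70)),("green",(G>90)&(R<70)&(B<90)),("blue",(B>90)&(R<60)&(G<110))):
        n,_,st,ce=cv2.connectedComponentsWithStats(m.astype(np.uint8))
        for i in range(1,n):
            if st[i,4]>40: print(nm,k,st[i],ce[i].round(2))
E
```

```text
top red [300 219  18  18 233] [308.35 227.33]
top green [324 251  18  19 253] [332.69 260.01]
top blue [ 281  206  103   82 4236] [331.67 251.03]
side red [281 177  18  13 160] [289.52 182.75]
side green [294 206  19  15 230] [302.7  212.97]
side blue [  0  96  39  35 678] [ 12.46 108.85]
side blue [ 245  202  128   89 3334] [309.15 254.83]
side blue [306 204  25   9  51] [317.9  208.18]
```

View pics/tb.png

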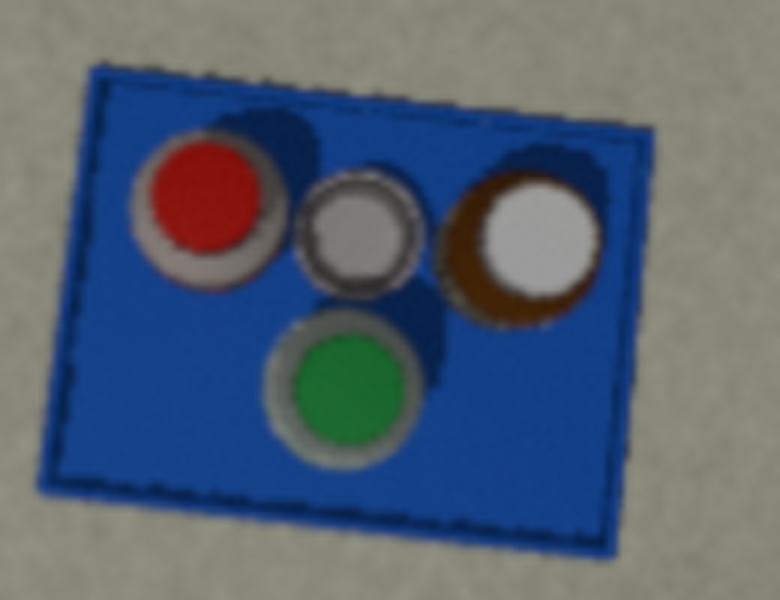

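View pics/tw.png

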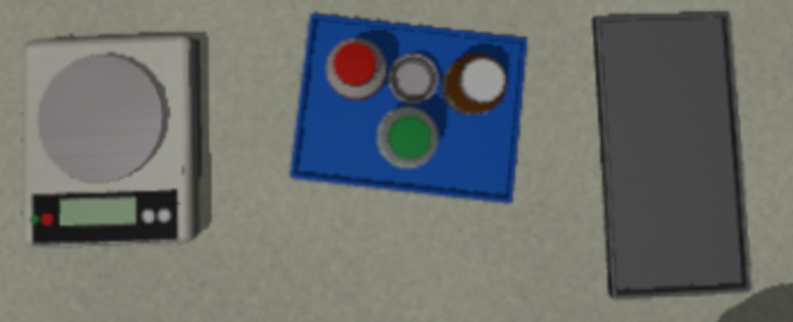

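Tray corners in the crop are (95,67), (652,128), (612,557) and (40,490). The caps are at (207,196), (349,389) and (540,240), and the cup rim is at (358,234). The pan centre is near (102,118) and the grey corners are (593,17), (727,13), (748,288) and (611,296).

```bash
python3 - <<'E'
import pickle
from h import *
np.set_printoptions(precision=4,suppress=True)
T,S=pickle.load(open("im0.pkl","rb"))
f=lambda p,u,v,s:(np.array(p,float)+.5)/s-.5+[u,v]
B=at(T,f([(95,67),(652,128),(612,557),(40,490)],275,195,6),.019)[:,:2]
G=at(T,f([(593,17),(727,13),(748,288),(611,296)],155,200,2.3),.019)[:,:2]
for n,C in(("blue",B),("grey",G)): print(n,C.mean(0),[np.linalg.norm(C[i]-C[i-1]) for i in range(4)],"xaxis",[np.degrees(np.arctan2(*(C[a]-C[b])[::-1])) for a,b in((0,3),(1,2))],"y",np.degrees(np.arctan2(*(C[0]-C[1])[::-1])))
caps=at(T,f([(207,196),(349,389),(540,240)],275,195,6),.140); cup=at(T,f([(358,234)],275,195,6),.042)
print(caps,cup)
print("dist",np.linalg.norm(caps[:,:2]-cup[0,:2],axis=1))
pan=at(T,f([(102,118),(38,118),(165,118),(102,53),(102,183)],155,200,2.3),.070); print(pan)
print("side z=.14", at(S,[(290.5,181),(303.8,211.3)],.140))
# refine pan / cap by contour in S: overlay
o=cv2.resize(S["color"][140:300,100:400,::-1],None,fx=2.6,fy=2.6,interpolation=cv2.INTER_CUBIC)
def dr(x,y,z,rad): cv2.polylines(o,[np.round(((circle(S,x,y,z,rad)-[100,140]+.5)*2.6-.5)*8).astype(int)],True,(255,0,255),1,cv2.LINE_AA,3)
for c in caps: dr(c[0],c[1],.14,.02); dr(c[0],c[1],.004+.06,.03)
dr(*cup[0],.026); dr(*pan[0],.065)
cv2.imwrite("pics/so.png",o)
E
```

```text
blue [ 0.5341 -0.0146] [np.float64(0.17386509079857965), np.float64(0.2322746696998522), np.float64(0.1756209560015449), np.float64(0.23289797821091382)] xaxis [np.float64(-7.8634531836429575), np.float64(-7.657448045821068)] y 82.61841284954448
grey [ 0.4796 -0.2934] [np.float64(0.29547013518171245), np.float64(0.15002102809419282), np.float64(0.2948070831002552), np.float64(0.14830520739851955)] xaxis [np.float64(0.8976393444945527), np.float64(0.5646757455876631)] y 90.5456045959513
[[ 0.5718  0.0405  0.14  ]
 [ 0.5022 -0.0088  0.14  ]
 [ 0.5536 -0.0786  0.14  ]] [[ 0.5631 -0.0176  0.042 ]]
dist [0.0587 0.0615 0.0617]
[[0.5261 0.2991 0.07  ]
 [0.5269 0.3653 0.07  ]
 [0.5253 0.2348 0.07  ]
 [0.5922 0.3007 0.07  ]
 [0.4613 0.2979 0.07  ]]
side z=.14 [[ 0.5741  0.044   0.14  ]
 [ 0.5036 -0.0067  0.14  ]]
```

View pics/so.png

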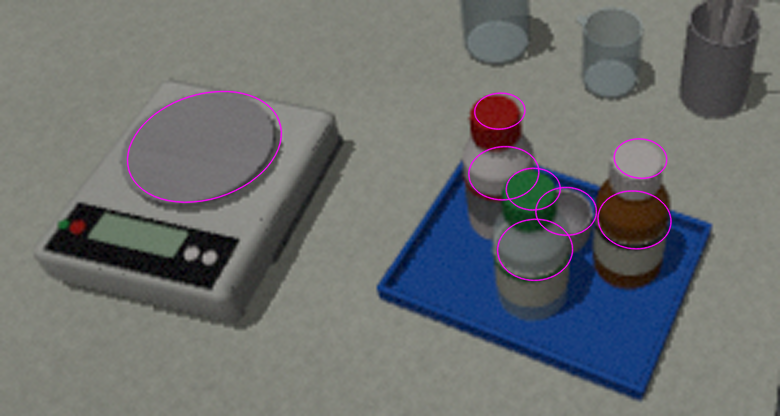

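The measurements agree with the tray geometry: left (0.572,0.041), right (0.555,-0.0785), front (0.5035,-0.0095), cup (0.5635,-0.018), pan (0.526,0.299), grey tray (0.4796,-0.2934). First I'll turn the tool so it lines up with the world axes, moving as it turns.

jog_arm([
  [1, 31, -23, 0, 0, 0, 0.04],
  [1, 62, -45, 0, 0, 0, 0.09],
  [1, 93, -68, 0, 0, 0, 0.13],
  [1, 124, -90, 0, 0, 0, 0.17],
  [1, 155, -113, 0, 0, 0, 0.22],
  [1, 186, -136, 0, 0, 0, 0.26],
  [1, 217, -158, 0, 0, 0, 0.3],
  [1, 248, -181, 0, 0, 0, 0.346],
], squeeze=40)

```text
t: 1.0
eef_pos: [0.3845, -0.3323, 0.2314]
eef_rot: [1.0, -0.001, 0.0, 0.0]
contact_force: [1.4, -0.7, 0.4]
gripper_width: 0.0852
grip_force: 0.0
```

jog_arm([
  [1, 25, -36, 3],
  [1, 50, -73, 8],
  [1, 75, -110, 12],
  [1, 100, -147, 17],
  [1, 125, -184, 22],
  [1, 150, -221, 27],
  [1, 171, -254, 31],
  [1, 171, -254, 31],
])

```text
schema error: expected 7 numbers
```

jog_arm([
  [1, 25, -36, 3, 0, 0, 0],
  [1, 50, -73, 8, 0, 0, 0],
  [1, 75, -110, 12, 0, 0, 0],
  [1, 100, -147, 17, 0, 0, 0],
  [1, 125, -184, 22, 0, 0, 0],
  [1, 150, -221, 27, 0, 0, 0],
  [1, 171, -254, 31, 0, 0, 0],
  [1, 171, -254, 31, 0, 0, 0],
])

```text
t: 1.8
eef_pos: [0.5568, -0.0742, 0.1995]
eef_rot: [1.0, 0.003, 0.0, -0.001]
contact_force: [-1.0, -0.9, -0.0]
gripper_width: 0.0854
grip_force: 0.0
```

```bash
python3 - <<'E'
from rig import r, optics
from h import *
w=optics.get_image("wrist"); cv2.imwrite("pics/w1.png",w["color"][:,:,::-1]); s=r.state(); print(s["eef_pos"],s["eef_rot"])
print(proj(w,[(.555,-.0785,.14),(.572,.041,.14),(.5035,-.0095,.14),(.5635,-.018,.042)]).round(1))
E
```

```text
[ 0.55555376 -0.07705766  0.19967524] [ 9.99998050e-01  1.89700207e-03 -3.21069802e-04 -4.44770854e-04]
[[316.9 217.2]
 [129.1 191.5]
 [218.  284.4]
 [250.2 167.6]]
```

View pics/w1.png

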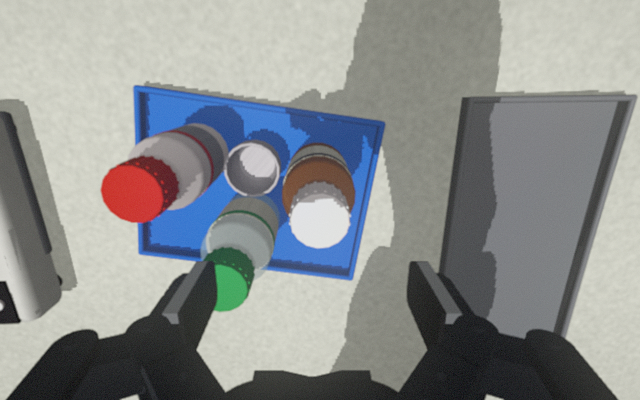

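The wrist view puts the white cap's top at about (319,223) against a predicted (317,217), which is agreement within 3 mm. Lowering over it and gripping.

jog_arm([
  [1, -1, 0, 20, 0, 0, 0],
  [1, -2, 0, 45, 0, 0, 0],
  [1, -2, 0, 70, 0, 0, 0],
  [1, -2, 0, 88, 0, 0, 0],
  [1, -2, 0, 95, 0, 0, 0],
  [1, -2, 0, 95, 0, 0, 0],
  [0.6, -2, 0, 95, 0, 0, 0],
  [0.5, -2, 0, 95, 0, 0, 0],
])

```text
t: 2.65
eef_pos: [0.5533, -0.0799, 0.1063]
eef_rot: [1.0, -0.0, 0.001, 0.0]
contact_force: [0.4, -0.6, 0.6]
gripper_width: 0.0593
grip_force: 0.0
```

jog_arm([
  [0.4, 0, 0, 0, 0, 0, 0],
  [0.3, 0, 0, 0, 0, 0, 0],
  [0.2, 0, 0, 0, 0, 0, 0],
  [0.1, 0, 0, 0, 0, 0, 0],
  [0.1, 0, 0, 0, 0, 0, 0],
  [0.1, 0, 0, 0, 0, 0, 0],
], squeeze=50)

```text
t: 3.25
eef_pos: [0.5534, -0.0797, 0.1062]
eef_rot: [1.0, -0.0, 0.001, 0.0]
contact_force: [-1.4, 0.6, 7.5]
gripper_width: 0.0389
grip_force: 49.5
```

jog_arm([
  [0.1, 0, 0, -5, 0, 0, 0],
  [0.1, 0, 0, -15, 0, 0, 0],
  [0.1, 0, 0, -30, 0, 0, 0],
  [0.1, 0, 5, -45, 0, 0, 0],
  [0.1, 2, 20, -55, 0, 0, 0],
  [0.1, 4, 40, -60, 0, 0, 0],
  [0.1, 6, 65, -60, 0, 0, 0],
  [0.1, 8, 90, -60, 0, 0, 0],
])

```text
t: 4.05
eef_pos: [0.561, -0.1706, 0.1664]
eef_rot: [1.0, 0.0, 0.0, 0.0]
contact_force: [0.8, 0.3, -1.6]
gripper_width: 0.0389
grip_force: 50.6
```

jog_arm([
  [0.1, 1, 25, 0, 0, 0, 0],
  [0.1, 2, 50, 0, 0, 0, 0],
  [0.1, 3, 75, 0, 0, 0, 0],
  [0.1, 4, 98, 0, 0, 0, 0],
  [0.1, 4, 114, 0, 0, 0, 0],
  [0.1, 4, 123, 0, 0, 0, 0],
  [0.1, 4, 123, 10, 0, 0, 0],
  [0.1, 4, 123, 25, 0, 0, 0],
])

```text
t: 4.85
eef_pos: [0.5653, -0.2918, 0.1399]
eef_rot: [1.0, 0.0, 0.001, -0.0]
contact_force: [1.2, 0.0, -3.2]
gripper_width: 0.039
grip_force: 50.6
```

jog_arm([
  [0.1, 0, 0, 12, 0, 0, 0],
  [0.1, 0, 0, 20, 0, 0, 0],
  [0.1, 0, 0, 26, 0, 0, 0],
  [0.1, 0, 0, 30, 0, 0, 0],
  [0.1, 0, 0, 32, 0, 0, 0],
  [0.1, 0, 0, 33, 0, 0, 0],
  [0.1, 0, 0, 34, 0, 0, 0],
  [0.1, 0, 0, 34, 0, 0, 0],
])

```text
t: 5.65
eef_pos: [0.5649, -0.2928, 0.1065]
eef_rot: [1.0, -0.0, 0.0, 0.0]
contact_force: [0.1, 0.2, -1.1]
gripper_width: 0.039
grip_force: 50.6
```

```bash
python3 - <<'E'
from rig import r, optics
from h import *
import pickle
S=optics.get_image("side"); T=optics.get_image("top"); pickle.dump((T,S),open("im1.pkl","wb")); print(r.state()["eef_pos"],r.state()["contact_force"])
a=cv2.resize(S["color"][160:385,240:500,::-1],None,fx=2,fy=2); b=cv2.resize(T["color"][190:340,400:540,::-1],None,fx=2,fy=2); o=np.zeros((450,800,3),np.uint8); o[:,:520]=a; o[:300,520:]=b
cv2.imwrite("pics/s1.png",o)
E
```

```text
[ 0.56489574 -0.29276785  0.10649862] [ 0.4443985   0.217798   -1.94878254]
```

View pics/s1.png

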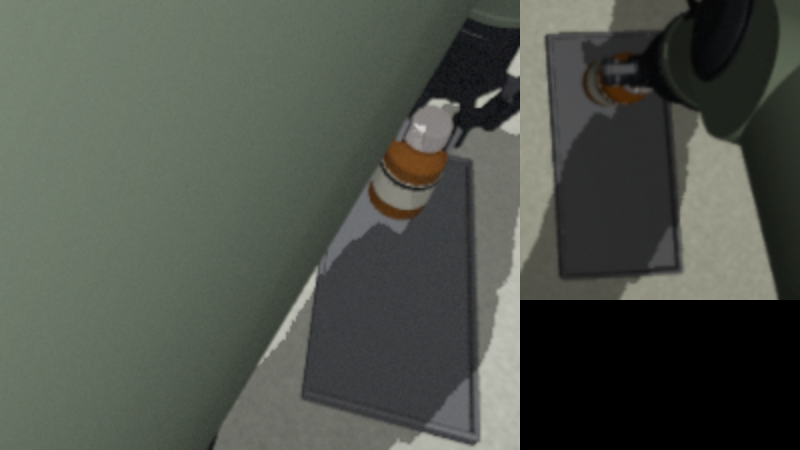

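The amber bottle hangs upright at the back of the grey tray and isn't touching the floor yet. Lowering to contact.

jog_arm([
  [0.1, 0, 0, 0.5, 0, 0, 0],
  [0.1, 0, 0, 1, 0, 0, 0],
  [0.1, 0, 0, 1.5, 0, 0, 0],
  [0.1, 0, 0, 1.5, 0, 0, 0],
])

```text
t: 6.15
eef_pos: [0.5655, -0.2928, 0.1062]
eef_rot: [1.0, -0.0, 0.001, 0.0]
contact_force: [-2.2, 3.5, 16.0]
gripper_width: 0.0387
grip_force: 52.5
```

jog_arm([
  [0.1, 0, 0, -1, 0, 0, 0],
  [0.5, 0, 0, -1, 0, 0, 0],
  [0.7, 0, 0, -1, 0, 0, 0],
  [1, 0, 0, -1, 0, 0, 0],
  [1, 0, 0, -1, 0, 0, 0],
  [1, 0, 0, -1, 0, 0, 0],
  [1, 0, 0, -10, 0, 0, 0],
  [1, 0, 0, -35, 0, 0, 0],
])

```text
t: 6.95
eef_pos: [0.5638, -0.2922, 0.1389]
eef_rot: [1.0, -0.0, -0.001, -0.001]
contact_force: [-0.2, -0.5, -0.3]
gripper_width: 0.0855
grip_force: 0.0
```

```bash
python3 -c "
from rig import r;print(r.state()['eef_pos'],r.state()['gripper_width'])"
```

```text
[ 0.56383889 -0.29217888  0.13886102] 0.08554789899432973
```

Next, the clear bottle (front).

jog_arm([
  [1, 0, 0, -35, 0, 0, 0],
  [1, -5, -20, -60, 0, 0, 0],
  [1, -15, -60, -60, 0, 0, 0],
  [1, -25, -100, -60, 0, 0, 0],
  [1, -35, -140, -60, 0, 0, 0],
  [1, -44, -180, -60, 0, 0, 0],
  [1, -52, -220, -60, 0, 0, 0],
  [1, -58, -255, -60, 0, 0, 0],
])

```text
t: 7.75
eef_pos: [0.5063, -0.0358, 0.2006]
eef_rot: [1.0, 0.0, 0.0, -0.0]
contact_force: [1.8, -0.8, 0.5]
gripper_width: 0.0853
grip_force: 0.0
```

jog_arm([
  [1, -3, -20, 0, 0, 0, 0],
  [1, -3, -28, 0, 0, 0, 0],
  [1, -3, -28, 10, 0, 0, 0],
  [1, -3, -28, 35, 0, 0, 0],
  [1, -3, -28, 60, 0, 0, 0],
  [1, -3, -28, 82, 0, 0, 0],
  [1, -3, -28, 95, 0, 0, 0],
  [1, -3, -28, 95, 0, 0, 0],
])

```text
t: 8.55
eef_pos: [0.5031, -0.0107, 0.1032]
eef_rot: [1.0, -0.001, -0.001, 0.0]
contact_force: [0.3, -0.2, 0.8]
gripper_width: 0.0852
grip_force: 0.0
```

jog_arm([
  [0.6, 0, 0, 0, 0, 0, 0],
  [0.5, 0, 0, 0, 0, 0, 0],
  [0.4, 0, 0, 0, 0, 0, 0],
  [0.3, 0, 0, 0, 0, 0, 0],
  [0.2, 0, 0, 0, 0, 0, 0],
  [0.1, 0, 0, 0, 0, 0, 0],
  [0.1, 0, 0, 0, 0, 0, 0],
  [0.1, 0, 0, 0, 0, 0, 0],
])

```text
t: 9.35
eef_pos: [0.5045, -0.0096, 0.1057]
eef_rot: [1.0, -0.0, 0.001, -0.0]
contact_force: [-0.5, -0.4, 7.5]
gripper_width: 0.0387
grip_force: 49.4
```

jog_arm([
  [0.1, 0, 0, -5, 0, 0, 0],
  [0.1, 0, 0, -15, 0, 0, 0],
  [0.1, 0, 0, -30, 0, 0, 0],
  [0.1, -2, 5, -45, 0, 0, 0],
  [0.1, -8, 20, -55, 0, 0, 0],
  [0.1, -18, 45, -60, 0, 0, 0],
  [0.1, -30, 75, -60, 0, 0, 0],
  [0.1, -42, 108, -60, 0, 0, 0],
])

```text
t: 10.15
eef_pos: [0.4615, -0.1184, 0.1658]
eef_rot: [1.0, 0.0, 0.0, 0.0]
contact_force: [1.4, -1.4, -4.1]
gripper_width: 0.0389
grip_force: 50.9
```

jog_arm([
  [0.1, -13, 33, 0, 0, 0, 0],
  [0.1, -26, 66, 0, 0, 0, 0],
  [0.1, -39, 98, 0, 0, 0, 0],
  [0.1, -50, 128, 0, 0, 0, 0],
  [0.1, -59, 151, 0, 0, 0, 0],
  [0.1, -65, 167, 0, 0, 0, 0],
  [0.1, -67, 175, 0, 0, 0, 0],
  [0.1, -67, 175, 5, 0, 0, 0],
])

```text
t: 10.95
eef_pos: [0.3949, -0.2935, 0.1605]
eef_rot: [1.0, -0.001, 0.001, 0.0]
contact_force: [0.9, -0.8, -3.4]
gripper_width: 0.0387
grip_force: 51.0
```

jog_arm([
  [0.1, 0, 0, 15, 0, 0, 0],
  [0.1, 0, 0, 30, 0, 0, 0],
  [0.1, 0, 0, 42, 0, 0, 0],
  [0.1, 0, 0, 49, 0, 0, 0],
  [0.1, 0, 0, 52, 0, 0, 0],
  [0.1, 0, 0, 53, 0, 0, 0],
  [0.1, 0, 0, 54, 0, 0, 0],
  [0.1, 0, 0, 54, 0, 0, 0],
])

```text
t: 11.75
eef_pos: [0.395, -0.2928, 0.1061]
eef_rot: [1.0, -0.0, 0.0, 0.0]
contact_force: [-0.2, 0.2, -3.9]
gripper_width: 0.0385
grip_force: 51.0
```

jog_arm([
  [0.1, 0, 0, 0.5, 0, 0, 0],
  [0.1, 0, 0, 1, 0, 0, 0],
  [0.1, 0, 0, 1.2, 0, 0, 0],
  [0.1, 0, 0, 1.2, 0, 0, 0],
])

```text
t: 12.15
eef_pos: [0.3954, -0.2928, 0.1057]
eef_rot: [1.0, -0.0, 0.001, 0.0]
contact_force: [-3.3, 3.9, 18.8]
gripper_width: 0.0388
grip_force: 53.3
```

jog_arm([
  [0.1, 0, 0, -1, 0, 0, 0],
  [0.5, 0, 0, -1, 0, 0, 0],
  [0.7, 0, 0, -1, 0, 0, 0],
  [1, 0, 0, -1, 0, 0, 0],
  [1, 0, 0, -1, 0, 0, 0],
  [1, 0, 0, -1, 0, 0, 0],
  [1, 0, 0, -10, 0, 0, 0],
  [1, 0, 0, -40, 0, 0, 0],
])

```text
t: 12.95
eef_pos: [0.3938, -0.2919, 0.1437]
eef_rot: [1.0, -0.0, -0.002, -0.001]
contact_force: [0.2, -0.7, 1.2]
gripper_width: 0.0855
grip_force: 0.0
```

jog_arm([
  [1, 0, 0, -30, 0, 0, 0],
  [1, 10, -20, -55, 0, 0, 0],
  [1, 32, -60, -55, 0, 0, 0],
  [1, 54, -100, -55, 0, 0, 0],
  [1, 76, -140, -55, 0, 0, 0],
  [1, 98, -180, -55, 0, 0, 0],
  [1, 120, -220, -55, 0, 0, 0],
  [1, 142, -260, -55, 0, 0, 0],
])

```text
t: 13.75
eef_pos: [0.5375, -0.031, 0.2004]
eef_rot: [1.0, -0.0, 0.0, 0.0]
contact_force: [0.3, -1.1, -0.2]
gripper_width: 0.0853
grip_force: 0.0
```

jog_arm([
  [1, 17, -36, 0, 0, 0, 0],
  [1, 30, -62, 0, 0, 0, 0],
  [1, 35, -73, 5, 0, 0, 0],
  [1, 35, -73, 30, 0, 0, 0],
  [1, 35, -73, 60, 0, 0, 0],
  [1, 35, -73, 82, 0, 0, 0],
  [1, 35, -73, 95, 0, 0, 0],
  [1, 35, -73, 95, 0, 0, 0],
])

```text
t: 14.55
eef_pos: [0.571, 0.0397, 0.1035]
eef_rot: [1.0, -0.0, -0.001, 0.0]
contact_force: [0.9, 0.2, -0.4]
gripper_width: 0.0855
grip_force: 0.0
```

jog_arm([
  [0.6, 0, 0, 0, 0, 0, 0],
  [0.5, 0, 0, 0, 0, 0, 0],
  [0.4, 0, 0, 0, 0, 0, 0],
  [0.3, 0, 0, 0, 0, 0, 0],
  [0.2, 0, 0, 0, 0, 0, 0],
  [0.1, 0, 0, 0, 0, 0, 0],
  [0.1, 0, 0, 0, 0, 0, 0],
  [0.1, 0, 0, 0, 0, 0, 0],
])

```text
t: 15.35
eef_pos: [0.5725, 0.0405, 0.1057]
eef_rot: [1.0, -0.0, 0.001, -0.0]
contact_force: [-1.1, 0.7, 7.2]
gripper_width: 0.0391
grip_force: 49.5
```

jog_arm([
  [0.1, 0, 0, -5, 0, 0, 0],
  [0.1, 0, 0, -15, 0, 0, 0],
  [0.1, 0, 0, -30, 0, 0, 0],
  [0.1, -2, 4, -47, 0, 0, 0],
  [0.1, -8, 15, -58, 0, 0, 0],
  [0.1, -22, 36, -62, 0, 0, 0],
  [0.1, -40, 66, -62, 0, 0, 0],
  [0.1, -60, 100, -62, 0, 0, 0],
])

```text
t: 16.15
eef_pos: [0.5109, -0.0607, 0.1671]
eef_rot: [1.0, 0.0, 0.0, 0.0]
contact_force: [0.5, -1.6, -3.0]
gripper_width: 0.0388
grip_force: 50.6
```

jog_arm([
  [0.1, -16, 35, 0, 0, 0, 0],
  [0.1, -27, 70, 0, 0, 0, 0],
  [0.1, -32, 106, 0, 0, 0, 0],
  [0.1, -33, 142, 0, 0, 0, 0],
  [0.1, -33, 176, 0, 0, 0, 0],
  [0.1, -33, 205, 0, 0, 0, 0],
  [0.1, -33, 225, 0, 0, 0, 0],
  [0.1, -33, 233, 0, 0, 0, 0],
])

```text
t: 16.95
eef_pos: [0.4776, -0.2953, 0.1669]
eef_rot: [1.0, -0.002, -0.0, 0.0]
contact_force: [-0.1, 1.3, -1.2]
gripper_width: 0.039
grip_force: 50.7
```

jog_arm([
  [0.1, 0, 0, 6, 0, 0, 0],
  [0.1, 0, 0, 20, 0, 0, 0],
  [0.1, 0, 0, 36, 0, 0, 0],
  [0.1, 0, 0, 49, 0, 0, 0],
  [0.1, 0, 0, 56, 0, 0, 0],
  [0.1, 0, 0, 60, 0, 0, 0],
  [0.1, 0, 0, 61, 0, 0, 0],
  [0.1, 0, 0, 61, 0, 0, 0],
])

```text
t: 17.75
eef_pos: [0.4792, -0.2924, 0.1059]
eef_rot: [1.0, 0.0, 0.0, 0.0]
contact_force: [0.1, 0.8, -2.7]
gripper_width: 0.0384
grip_force: 50.7
```

jog_arm([
  [0.1, 0, 0, 0.5, 0, 0, 0],
  [0.1, 0, 0, 1, 0, 0, 0],
  [0.1, 0, 0, 1.2, 0, 0, 0],
  [0.1, 0, 0, 1.2, 0, 0, 0],
])

```text
t: 18.15
eef_pos: [0.4796, -0.2926, 0.1057]
eef_rot: [1.0, -0.0, 0.001, 0.0]
contact_force: [-2.7, 4.7, 18.2]
gripper_width: 0.0391
grip_force: 52.9
```

jog_arm([
  [0.1, 0, 0, -1, 0, 0, 0],
  [0.5, 0, 0, -1, 0, 0, 0],
  [0.7, 0, 0, -1, 0, 0, 0],
  [1, 0, 0, -1, 0, 0, 0],
  [1, 0, 0, -1, 0, 0, 0],
  [1, 0, 0, -1, 0, 0, 0],
  [1, 0, 0, -10, 0, 0, 0],
  [1, 0, 0, -40, 0, 0, 0],
])

```text
t: 18.95
eef_pos: [0.4776, -0.292, 0.1433]
eef_rot: [1.0, -0.0, -0.002, -0.001]
contact_force: [-0.1, 0.1, 1.1]
gripper_width: 0.0854
grip_force: 0.0
```

jog_arm([
  [1, 0, 0, -30, 0, 0, 0],
  [1, 7, -20, -55, 0, 0, 0],
  [1, 20, -60, -55, 0, 0, 0],
  [1, 32, -100, -55, 0, 0, 0],
  [1, 44, -140, -55, 0, 0, 0],
  [1, 56, -180, -55, 0, 0, 0],
  [1, 68, -220, -55, 0, 0, 0],
  [1, 79, -255, -55, 0, 0, 0],
])

```text
t: 19.75
eef_pos: [0.5582, -0.0355, 0.2002]
eef_rot: [1.0, 0.0, 0.0, -0.0]
contact_force: [0.1, -1.2, 0.5]
gripper_width: 0.0853
grip_force: 0.0
```

jog_arm([
  [1, 4, -18, 0, 0, 0, 0],
  [1, 4, -20, 0, 0, 0, 0],
  [1, 4, -20, 0, 0, 0, 0],
  [1, 4, -20, 0, 0, 0, 0],
  [1, 4, -20, 0, 0, 0, 0],
])

```text
t: 20.25
eef_pos: [0.5617, -0.019, 0.1996]
eef_rot: [1.0, -0.001, 0.0, 0.0]
contact_force: [0.0, -0.3, 0.0]
gripper_width: 0.0856
grip_force: 0.0
```

```bash
python3 - <<'E'
from rig import r, optics
from h import *
w=optics.get_image("wrist"); cv2.imwrite("pics/w2.png",w["color"][:,:,::-1]); s=r.state(); print(s["eef_pos"])
o=w["color"][:,:,::-1].copy()
for z,rad in((.042,.026),(.004,.019)): cv2.polylines(o,[np.round(circle(w,.5635,-.018,z,rad)*8).astype(int)],True,(255,0,255),1,cv2.LINE_AA,3)
cv2.imwrite("pics/w2o.png",o); import pickle; pickle.dump(w,open("w2.pkl","wb"))
E
```

```text
[ 0.56173822 -0.0187909   0.19953941]
```

View pics/w2o.png

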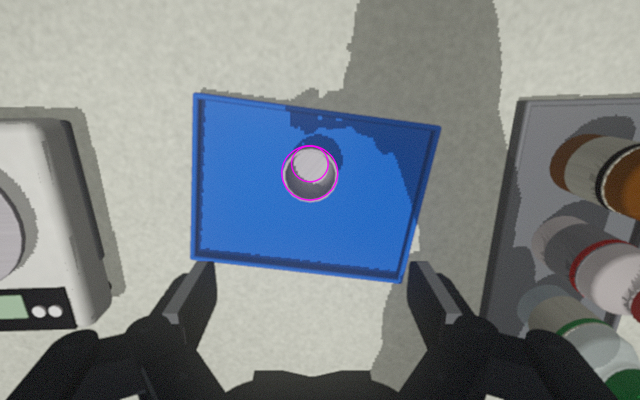

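The cup overlay fits to within 1–2 px and all three bottles stand upright on the grey tray. Now going down for the cup.

jog_arm([
  [1, 2, -1, 30, 0, 0, 0],
  [1, 2, -1, 65, 0, 0, 0],
  [1, 2, -1, 100, 0, 0, 0],
  [1, 2, -1, 135, 0, 0, 0],
  [1, 2, -1, 160, 0, 0, 0],
  [1, 2, -1, 176, 0, 0, 0],
  [1, 2, -1, 184, 0, 0, 0],
  [1, 2, -1, 185, 0, 0, 0],
], squeeze=25)

```text
t: 21.1
eef_pos: [0.5635, -0.0171, 0.0138]
eef_rot: [1.0, -0.0, -0.001, 0.0]
contact_force: [0.4, 0.5, -0.5]
gripper_width: 0.0851
grip_force: 0.0
```

jog_arm([
  [0.75, 0, 0, 0, 0, 0, 0],
  [0.65, 0, 0, 0, 0, 0, 0],
  [0.6, 0, 0, 0, 0, 0, 0],
  [0.55, 0, 0, 0, 0, 0, 0],
  [0.5, 0, 0, 0, 0, 0, 0],
  [0.4, 0, 0, 0, 0, 0, 0],
  [0.3, 0, 0, 0, 0, 0, 0],
  [0.3, 0, 0, 0, 0, 0, 0],
])

```text
t: 21.9
eef_pos: [0.5644, -0.0168, 0.0155]
eef_rot: [1.0, -0.0, 0.001, 0.0]
contact_force: [-2.6, 0.0, 9.3]
gripper_width: 0.0512
grip_force: 24.5
```

jog_arm([
  [0.3, 0, 0, -5, 0, 0, 0],
  [0.3, 0, 0, -20, 0, 0, 0],
  [0.3, 0, 0, -45, 0, 0, 0],
  [0.3, 0, -5, -75, 0, 0, 0],
  [0.3, -2, -20, -100, 0, 0, 0],
  [0.3, -6, -45, -115, 0, 0, 0],
  [0.3, -10, -80, -120, 0, 0, 0],
  [0.3, -14, -115, -120, 0, 0, 0],
])

```text
t: 22.7
eef_pos: [0.5503, 0.0992, 0.1369]
eef_rot: [1.0, -0.001, 0.001, -0.0]
contact_force: [0.2, 0.7, -1.3]
gripper_width: 0.0516
grip_force: 26.3
```

jog_arm([
  [0.3, -4, -35, 0, 0, 0, 0],
  [0.3, -8, -70, 0, 0, 0, 0],
  [0.3, -12, -105, 0, 0, 0, 0],
  [0.3, -16, -140, 0, 0, 0, 0],
  [0.3, -20, -168, 0, 0, 0, 0],
  [0.3, -23, -190, 0, 0, 0, 0],
  [0.3, -24, -200, 0, 0, 0, 0],
  [0.3, -24, -200, 0, 0, 0, 0],
])

```text
t: 23.5
eef_pos: [0.5257, 0.2993, 0.1352]
eef_rot: [1.0, 0.001, 0.0, -0.0]
contact_force: [0.3, -0.4, -0.3]
gripper_width: 0.0519
grip_force: 26.3
```

jog_arm([
  [0.3, 0, 0, 0, 0, 0, 0],
  [0.3, 0, 0, 0, 0, 0, 0],
  [0.3, 0, 0, 0, 0, 0, 0],
])

```text
t: 23.8
eef_pos: [0.5264, 0.2971, 0.1345]
eef_rot: [1.0, -0.001, 0.0, 0.0]
contact_force: [1.1, -0.1, -0.2]
gripper_width: 0.0514
grip_force: 26.3
```

```bash
python3 - <<'E'
from rig import r, optics
from h import *
w=optics.get_image("wrist"); s=r.state(); print(s["eef_pos"],s["contact_force"])
o=w["color"][:,:,::-1].copy()
def dr(x,y,z,rad): cv2.polylines(o,[np.round(circle(w,x,y,z,rad)*8).astype(int)],True,(255,0,255),1,cv2.LINE_AA,3)
dr(.526,.299,.07,.065); dr(*s["eef_pos"][:2],s["eef_pos"][2]+.0265,.026)
cv2.imwrite("pics/w3o.png",o)
E
```

```text
[0.5262899  0.29735216 0.13450664] [-0.08096754 -0.60250575 -0.81274402]
```

View pics/w3o.png

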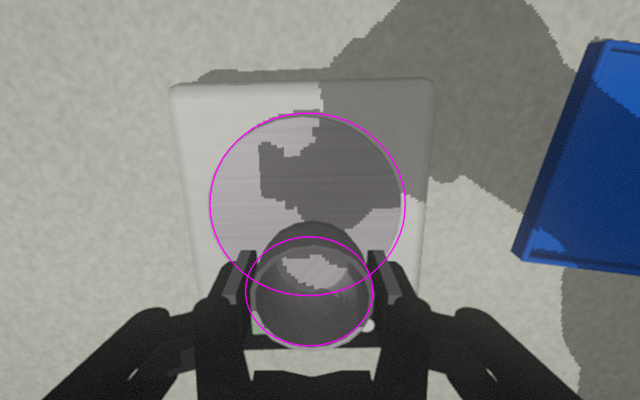

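The pan overlay fits and the cup is held level. Lowering it onto the pan.

jog_arm([
  [0.3, 0, -1, 10, 0, 0, 0],
  [0.3, 0, -1, 22, 0, 0, 0],
  [0.3, 0, -1, 34, 0, 0, 0],
  [0.3, 0, -1, 42, 0, 0, 0],
  [0.3, 0, -1, 47, 0, 0, 0],
  [0.3, 0, -1, 49, 0, 0, 0],
  [0.3, 0, -1, 50, 0, 0, 0],
  [0.3, 0, -1, 50, 0, 0, 0],
])

```text
t: 24.65
eef_pos: [0.5261, 0.2994, 0.0846]
eef_rot: [1.0, -0.0, 0.0, -0.0]
contact_force: [0.5, -0.9, -0.7]
gripper_width: 0.0515
grip_force: 26.3
```

jog_arm([
  [0.3, 0, 0, 1, 0, 0, 0],
  [0.3, 0, 0, 1.5, 0, 0, 0],
  [0.3, 0, 0, 2, 0, 0, 0],
  [0.3, 0, 0, 2, 0, 0, 0],
])

```text
t: 25.05
eef_pos: [0.526, 0.2993, 0.0824]
eef_rot: [1.0, -0.0, 0.0, -0.0]
contact_force: [0.7, -0.6, -0.8]
gripper_width: 0.0513
grip_force: 26.3
```

jog_arm([
  [0.3, 0, 0, 0.4, 0, 0, 0],
  [0.3, 0, 0, 0.8, 0, 0, 0],
  [0.3, 0, 0, 0.8, 0, 0, 0],
])

```text
t: 25.35
eef_pos: [0.526, 0.2993, 0.0817]
eef_rot: [1.0, -0.0, -0.0, -0.0]
contact_force: [-0.6, 0.8, 0.1]
gripper_width: 0.0516
grip_force: 26.4
```

jog_arm([
  [0.3, 0, 0, 0.3, 0, 0, 0],
  [0.3, 0, 0, 0.6, 0, 0, 0],
  [0.3, 0, 0, 0.6, 0, 0, 0],
])

```text
t: 25.65
eef_pos: [0.526, 0.2993, 0.0816]
eef_rot: [1.0, -0.0, 0.0, -0.0]
contact_force: [-3.1, -3.1, 10.5]
gripper_width: 0.0516
grip_force: 27.1
```

jog_arm([
  [0.3, 0, 0, -0.6, 0, 0, 0],
  [0.62, 0, 0, -0.6, 0, 0, 0],
  [0.7, 0, 0, -0.6, 0, 0, 0],
  [0.85, 0, 0, -0.6, 0, 0, 0],
  [1, 0, 0, -0.6, 0, 0, 0],
  [1, 0, 0, -0.6, 0, 0, 0],
  [1, 0, 0, -10, 0, 0, 0],
  [1, 0, 0, -35, 0, 0, 0],
])

```text
t: 26.45
eef_pos: [0.525, 0.2987, 0.1152]
eef_rot: [1.0, -0.0, -0.001, 0.001]
contact_force: [0.1, 0.1, -0.2]
gripper_width: 0.0847
grip_force: 0.0
```

jog_arm([
  [1, 0, 0, -30, 0, 0, 0],
  [1, 0, 0, -70, 0, 0, 0],
  [1, 0, 0, -85, 0, 0, 0],
  [1, 0, 0, -85, 0, 0, 0],
  [1, 0, 0, -85, 0, 0, 0],
])

```text
t: 26.95
eef_pos: [0.5259, 0.2992, 0.2012]
eef_rot: [1.0, -0.0, 0.0, -0.0]
contact_force: [0.9, -1.3, -1.3]
gripper_width: 0.0853
grip_force: 0.0
```

```bash
python3 - <<'E'
from rig import r, optics
from h import *
w=optics.get_image("wrist"); s=r.state(); print(s["eef_pos"],s["contact_force"])
o=w["color"][:,:,::-1].copy()
def dr(x,y,z,rad): cv2.polylines(o,[np.round(circle(w,x,y,z,rad)*8).astype(int)],True,(255,0,255),1,cv2.LINE_AA,3)
dr(.526,.299,.07,.065); dr(.526,.299,.108,.026)
cv2.imwrite("pics/w4o.png",o)
E
```

```text
[0.52560751 0.29905451 0.2005031 ] [-0.40169456 -0.00545615  0.21759888]
```

View pics/w4o.png

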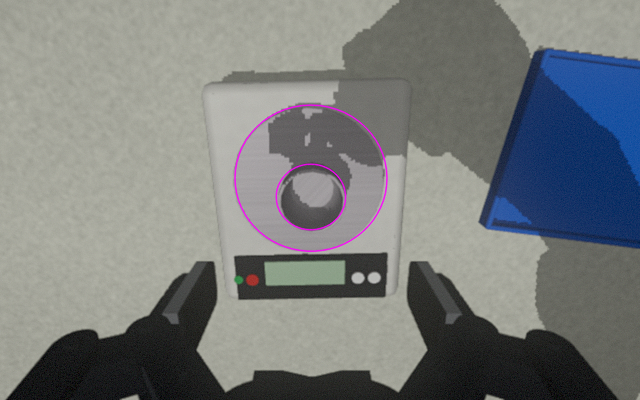

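The cup stands in the middle of the pan. Back for the bottles, white first.

jog_arm([
  [1, -2, 25, 0, 0, 0, 0],
  [1, -5, 65, 0, 0, 0, 0],
  [1, -8, 105, 0, 0, 0, 0],
  [1, -11, 145, 0, 0, 0, 0],
  [1, -14, 185, 0, 0, 0, 0],
  [1, -17, 225, 0, 0, 0, 0],
  [1, -20, 265, 0, 0, 0, 0],
  [1, -23, 305, 0, 0, 0, 0],
], squeeze=50)

```text
t: 27.8
eef_pos: [0.502, -0.0073, 0.2001]
eef_rot: [1.0, -0.0, -0.001, 0.0]
contact_force: [1.2, -0.5, 0.7]
gripper_width: 0.0853
grip_force: 0.0
```

jog_arm([
  [1, -3, 40, 0, 0, 0, 0],
  [1, -6, 80, 0, 0, 0, 0],
  [1, -9, 120, 0, 0, 0, 0],
  [1, -12, 160, 0, 0, 0, 0],
  [1, -15, 200, 0, 0, 0, 0],
  [1, -18, 240, 0, 0, 0, 0],
  [1, -22, 272, 0, 0, 0, 0],
  [1, -23, 287, 0, 0, 0, 0],
])

```text
t: 28.6
eef_pos: [0.4783, -0.2956, 0.1999]
eef_rot: [1.0, -0.002, -0.001, 0.0]
contact_force: [0.2, 0.8, -0.6]
gripper_width: 0.086
grip_force: 0.0
```

jog_arm([
  [1, 0, 0, 0, 0, 0, 0],
  [1, 0, 0, 0, 0, 0, 0],
])

```text
t: 28.8
eef_pos: [0.4798, -0.2916, 0.2003]
eef_rot: [1.0, 0.0, -0.0, -0.001]
contact_force: [0.4, -1.0, 0.4]
gripper_width: 0.0852
grip_force: 0.0
```

```bash
python3 - <<'E'
from rig import r, optics
from h import *
w=optics.get_image("wrist"); s=r.state(); print(s["eef_pos"])
o=w["color"][:,:,::-1].copy()
for x in(.5655,.4796,.3954): cv2.polylines(o,[np.round(circle(w,x,-.2927,.14,.02)*8).astype(int)],True,(255,0,255),1,cv2.LINE_AA,3)
cv2.imwrite("pics/w5o.png",o)
E
```

```text
[ 0.48004932 -0.29119871  0.20054241]
```

View pics/w5o.png

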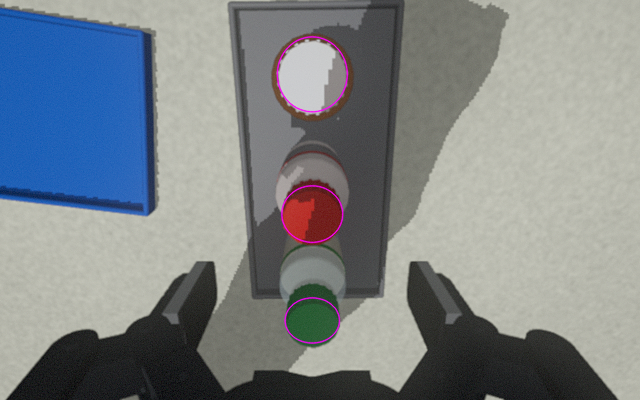

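All three caps sit where I left them. Gripping the white bottle.

jog_arm([
  [1, 0, 0, 15, 0, 0, 0],
  [1, 0, 0, 40, 0, 0, 0],
  [1, 0, 0, 65, 0, 0, 0],
  [1, 0, 0, 85, 0, 0, 0],
  [1, 0, 0, 95, 0, 0, 0],
  [1, 0, 0, 96, 0, 0, 0],
  [0.6, 0, 0, 96, 0, 0, 0],
  [0.5, 0, 0, 96, 0, 0, 0],
])

```text
t: 29.65
eef_pos: [0.4804, -0.2927, 0.106]
eef_rot: [1.0, 0.0, 0.001, 0.0]
contact_force: [-0.2, 0.1, -0.6]
gripper_width: 0.0594
grip_force: 0.0
```

jog_arm([
  [0.4, 0, 0, 0, 0, 0, 0],
  [0.3, 0, 0, 0, 0, 0, 0],
  [0.2, 0, 0, 0, 0, 0, 0],
  [0.1, 0, 0, 0, 0, 0, 0],
  [0.1, 0, 0, 0, 0, 0, 0],
  [0.1, 0, 0, 0, 0, 0, 0],
])

```text
t: 30.25
eef_pos: [0.4803, -0.2927, 0.1059]
eef_rot: [1.0, -0.0, 0.001, 0.0]
contact_force: [-0.6, 2.3, 8.0]
gripper_width: 0.039
grip_force: 49.4
```

jog_arm([
  [0.1, 0, 0, -5, 0, 0, 0],
  [0.1, 0, 0, -18, 0, 0, 0],
  [0.1, 0, 0, -35, 0, 0, 0],
  [0.1, 0, -8, -50, 0, 0, 0],
  [0.1, 0, -25, -60, 0, 0, 0],
  [0.1, 0, -50, -62, 0, 0, 0],
  [0.1, 3, -82, -62, 0, 0, 0],
  [0.1, 10, -117, -62, 0, 0, 0],
])

```text
t: 31.05
eef_pos: [0.4892, -0.1737, 0.1676]
eef_rot: [1.0, -0.0, 0.0, 0.0]
contact_force: [1.4, 0.1, -2.5]
gripper_width: 0.0387
grip_force: 50.6
```

jog_arm([
  [0.1, 12, -36, 0, 0, 0, 0],
  [0.1, 28, -72, 0, 0, 0, 0],
  [0.1, 44, -108, 0, 0, 0, 0],
  [0.1, 60, -144, 0, 0, 0, 0],
  [0.1, 72, -175, 0, 0, 0, 0],
  [0.1, 80, -200, 0, 0, 0, 0],
  [0.1, 83, -213, 0, 0, 0, 0],
  [0.1, 83, -216, 0, 0, 0, 0],
])

```text
t: 31.85
eef_pos: [0.5724, 0.0426, 0.1672]
eef_rot: [1.0, 0.001, -0.0, -0.0]
contact_force: [0.1, -0.8, -3.5]
gripper_width: 0.039
grip_force: 50.6
```

jog_arm([
  [0.1, 0, 0, 6, 0, 0, 0],
  [0.1, 0, 0, 20, 0, 0, 0],
  [0.1, 0, 0, 36, 0, 0, 0],
  [0.1, 0, 0, 49, 0, 0, 0],
  [0.1, 0, 0, 56, 0, 0, 0],
  [0.1, 0, 0, 60, 0, 0, 0],
  [0.1, 0, 0, 61, 0, 0, 0],
  [0.1, 0, 0, 61, 0, 0, 0],
])

```text
t: 32.65
eef_pos: [0.5731, 0.0401, 0.1062]
eef_rot: [1.0, -0.0, 0.0, -0.0]
contact_force: [-0.3, -0.5, -2.1]
gripper_width: 0.0386
grip_force: 50.6
```

jog_arm([
  [0.1, 0, 0, 0.4, 0, 0, 0],
  [0.1, 0, 0, 0.8, 0, 0, 0],
  [0.1, 0, 0, 1.1, 0, 0, 0],
  [0.1, 0, 0, 1.1, 0, 0, 0],
])

```text
t: 33.05
eef_pos: [0.5735, 0.0404, 0.1059]
eef_rot: [1.0, -0.0, 0.001, -0.0]
contact_force: [-2.4, -0.0, 12.1]
gripper_width: 0.0388
grip_force: 52.1
```

Release, then on to the clear bottle at grey (0.3954,-0.2928).

jog_arm([
  [0.1, 0, 0, -0.7, 0, 0, 0],
  [0.5, 0, 0, -0.7, 0, 0, 0],
  [0.7, 0, 0, -0.7, 0, 0, 0],
  [1, 0, 0, -0.7, 0, 0, 0],
  [1, 0, 0, -0.7, 0, 0, 0],
  [1, 0, 0, -0.7, 0, 0, 0],
  [1, 0, 0, -10, 0, 0, 0],
  [1, 0, 0, -40, 0, 0, 0],
])

```text
t: 33.85
eef_pos: [0.5716, 0.0402, 0.1438]
eef_rot: [1.0, 0.0, -0.002, 0.0]
contact_force: [0.2, -0.4, 0.4]
gripper_width: 0.0854
grip_force: 0.0
```

jog_arm([
  [1, 0, 0, -30, 0, 0, 0],
  [1, -10, 20, -55, 0, 0, 0],
  [1, -32, 58, -55, 0, 0, 0],
  [1, -54, 98, -55, 0, 0, 0],
  [1, -76, 138, -55, 0, 0, 0],
  [1, -98, 178, -55, 0, 0, 0],
  [1, -120, 218, -55, 0, 0, 0],
  [1, -142, 258, -55, 0, 0, 0],
])

```text
t: 34.65
eef_pos: [0.4298, -0.2191, 0.2007]
eef_rot: [1.0, -0.0, 0.0, 0.0]
contact_force: [0.5, -1.0, -0.1]
gripper_width: 0.0854
grip_force: 0.0
```

jog_arm([
  [1, -18, 40, 0, 0, 0, 0],
  [1, -30, 65, 0, 0, 0, 0],
  [1, -36, 75, 0, 0, 0, 0],
  [1, -36, 75, 0, 0, 0, 0],
  [1, -36, 75, 0, 0, 0, 0],
])

```text
t: 35.15
eef_pos: [0.3955, -0.2916, 0.2001]
eef_rot: [1.0, 0.0, 0.0, -0.0]
contact_force: [0.9, 0.6, -0.4]
gripper_width: 0.0856
grip_force: 0.0
```

jog_arm([
  [1, 0, 0, 15, 0, 0, 0],
  [1, 0, 0, 40, 0, 0, 0],
  [1, 0, 0, 65, 0, 0, 0],
  [1, 0, 0, 85, 0, 0, 0],
  [1, 0, 0, 95, 0, 0, 0],
  [1, 0, 0, 96, 0, 0, 0],
  [0.6, 0, 0, 96, 0, 0, 0],
  [0.5, 0, 0, 96, 0, 0, 0],
])

```text
t: 35.95
eef_pos: [0.3954, -0.2927, 0.1048]
eef_rot: [1.0, 0.0, 0.001, 0.0]
contact_force: [0.1, 0.0, 0.5]
gripper_width: 0.0592
grip_force: 0.0
```

jog_arm([
  [0.4, 0, 0, 0, 0, 0, 0],
  [0.3, 0, 0, 0, 0, 0, 0],
  [0.2, 0, 0, 0, 0, 0, 0],
  [0.1, 0, 0, 0, 0, 0, 0],
  [0.1, 0, 0, 0, 0, 0, 0],
  [0.1, 0, 0, 0, 0, 0, 0],
])

```text
t: 36.55
eef_pos: [0.3953, -0.2928, 0.1047]
eef_rot: [1.0, -0.0, 0.001, 0.0]
contact_force: [-0.7, 1.3, 9.5]
gripper_width: 0.039
grip_force: 49.0
```

jog_arm([
  [0.1, 0, 0, -5, 0, 0, 0],
  [0.1, 0, 0, -18, 0, 0, 0],
  [0.1, 0, 0, -35, 0, 0, 0],
  [0.1, 3, -8, -50, 0, 0, 0],
  [0.1, 10, -25, -60, 0, 0, 0],
  [0.1, 19, -50, -62, 0, 0, 0],
  [0.1, 30, -80, -62, 0, 0, 0],
  [0.1, 43, -112, -62, 0, 0, 0],
])

```text
t: 37.35
eef_pos: [0.4378, -0.18, 0.1664]
eef_rot: [1.0, -0.001, 0.0, 0.0]
contact_force: [-0.1, -0.7, -3.4]
gripper_width: 0.0389
grip_force: 50.9
```

jog_arm([
  [0.1, 13, -33, 0, 0, 0, 0],
  [0.1, 26, -66, 0, 0, 0, 0],
  [0.1, 39, -98, 0, 0, 0, 0],
  [0.1, 50, -128, 0, 0, 0, 0],
  [0.1, 59, -151, 0, 0, 0, 0],
  [0.1, 64, -165, 0, 0, 0, 0],
  [0.1, 66, -171, 0, 0, 0, 0],
  [0.1, 66, -171, 0, 0, 0, 0],
])

```text
t: 38.15
eef_pos: [0.5038, -0.0098, 0.1659]
eef_rot: [1.0, 0.0, -0.0, 0.0]
contact_force: [0.3, -0.2, -3.4]
gripper_width: 0.039
grip_force: 50.8
```

jog_arm([
  [0.1, 0, 0, 6, 0, 0, 0],
  [0.1, 0, 0, 20, 0, 0, 0],
  [0.1, 0, 0, 36, 0, 0, 0],
  [0.1, 0, 0, 49, 0, 0, 0],
  [0.1, 0, 0, 56, 0, 0, 0],
  [0.1, 0, 0, 60, 0, 0, 0],
  [0.1, 0, 0, 61, 0, 0, 0],
  [0.1, 0, 0, 61, 0, 0, 0],
])

```text
t: 38.95
eef_pos: [0.5041, -0.0098, 0.1052]
eef_rot: [1.0, -0.0, 0.0, 0.0]
contact_force: [0.0, -0.5, -3.5]
gripper_width: 0.039
grip_force: 50.8
```

jog_arm([
  [0.1, 0, 0, 0.4, 0, 0, 0],
  [0.1, 0, 0, 0.8, 0, 0, 0],
  [0.1, 0, 0, 1.1, 0, 0, 0],
  [0.1, 0, 0, 1.1, 0, 0, 0],
])

```text
t: 39.35
eef_pos: [0.5045, -0.0096, 0.1048]
eef_rot: [1.0, -0.0, 0.001, -0.0]
contact_force: [-3.6, 1.1, 13.4]
gripper_width: 0.0388
grip_force: 52.8
```

Release, then amber at grey (0.5655,-0.2928).

jog_arm([
  [0.1, 0, 0, -0.7, 0, 0, 0],
  [0.5, 0, 0, -0.7, 0, 0, 0],
  [0.7, 0, 0, -0.7, 0, 0, 0],
  [1, 0, 0, -0.7, 0, 0, 0],
  [1, 0, 0, -0.7, 0, 0, 0],
  [1, 0, 0, -0.7, 0, 0, 0],
  [1, 0, 0, -10, 0, 0, 0],
  [1, 0, 0, -40, 0, 0, 0],
])

```text
t: 40.15
eef_pos: [0.5026, -0.0097, 0.1429]
eef_rot: [1.0, 0.0, -0.002, 0.0]
contact_force: [0.1, -0.4, 0.6]
gripper_width: 0.0857
grip_force: 0.0
```

jog_arm([
  [1, 0, 0, -30, 0, 0, 0],
  [1, 4, 20, -55, 0, 0, 0],
  [1, 12, 58, -55, 0, 0, 0],
  [1, 20, 98, -55, 0, 0, 0],
  [1, 28, 138, -55, 0, 0, 0],
  [1, 37, 178, -55, 0, 0, 0],
  [1, 46, 218, -55, 0, 0, 0],
  [1, 54, 252, -55, 0, 0, 0],
])

```text
t: 40.95
eef_pos: [0.5578, -0.2641, 0.1996]
eef_rot: [1.0, -0.001, 0.0, 0.0]
contact_force: [1.1, 0.5, 0.5]
gripper_width: 0.0855
grip_force: 0.0
```

jog_arm([
  [1, 6, 22, 0, 0, 0, 0],
  [1, 7, 31, 0, 0, 0, 0],
  [1, 7, 31, 0, 0, 0, 0],
  [1, 7, 31, 0, 0, 0, 0],
])

```text
t: 41.35
eef_pos: [0.5648, -0.2915, 0.199]
eef_rot: [1.0, 0.0, -0.0, -0.0]
contact_force: [1.2, 1.1, 1.0]
gripper_width: 0.0856
grip_force: 0.0
```

jog_arm([
  [1, 0, 0, 15, 0, 0, 0],
  [1, 0, 0, 40, 0, 0, 0],
  [1, 0, 0, 65, 0, 0, 0],
  [1, 0, 0, 85, 0, 0, 0],
  [1, 0, 0, 93, 0, 0, 0],
  [1, 0, 0, 94, 0, 0, 0],
  [0.6, 0, 0, 94, 0, 0, 0],
  [0.5, 0, 0, 94, 0, 0, 0],
])

```text
t: 42.15
eef_pos: [0.5653, -0.2928, 0.1058]
eef_rot: [1.0, -0.0, 0.001, 0.0]
contact_force: [0.3, 0.0, -0.8]
gripper_width: 0.0588
grip_force: 0.0
```

jog_arm([
  [0.4, 0, 0, 0, 0, 0, 0],
  [0.3, 0, 0, 0, 0, 0, 0],
  [0.2, 0, 0, 0, 0, 0, 0],
  [0.1, 0, 0, 0, 0, 0, 0],
  [0.1, 0, 0, 0, 0, 0, 0],
  [0.1, 0, 0, 0, 0, 0, 0],
])

```text
t: 42.75
eef_pos: [0.5653, -0.2928, 0.1058]
eef_rot: [1.0, -0.0, 0.001, 0.0]
contact_force: [-1.5, 1.5, 6.8]
gripper_width: 0.0388
grip_force: 49.7
```

jog_arm([
  [0.1, 0, 0, -5, 0, 0, 0],
  [0.1, 0, 0, -18, 0, 0, 0],
  [0.1, 0, 0, -35, 0, 0, 0],
  [0.1, 0, -8, -50, 0, 0, 0],
  [0.1, -2, -25, -60, 0, 0, 0],
  [0.1, -4, -47, -62, 0, 0, 0],
  [0.1, -6, -72, -62, 0, 0, 0],
  [0.1, -7, -98, -62, 0, 0, 0],
])

```text
t: 43.55
eef_pos: [0.5574, -0.1924, 0.1674]
eef_rot: [1.0, 0.0, 0.0, -0.0]
contact_force: [1.1, 1.0, -1.8]
gripper_width: 0.0388
grip_force: 50.5
```

jog_arm([
  [0.1, -1, -25, 0, 0, 0, 0],
  [0.1, -2, -50, 0, 0, 0, 0],
  [0.1, -3, -75, 0, 0, 0, 0],
  [0.1, -4, -95, 0, 0, 0, 0],
  [0.1, -5, -108, 0, 0, 0, 0],
  [0.1, -5, -113, 0, 0, 0, 0],
  [0.1, -5, -115, 0, 0, 0, 0],
  [0.1, -5, -115, 0, 0, 0, 0],
])

```text
t: 44.35
eef_pos: [0.5528, -0.0802, 0.1669]
eef_rot: [1.0, -0.0, 0.0, 0.0]
contact_force: [0.1, -0.9, -2.0]
gripper_width: 0.0387
grip_force: 50.5
```

jog_arm([
  [0.1, 0, 0, 6, 0, 0, 0],
  [0.1, 0, 0, 20, 0, 0, 0],
  [0.1, 0, 0, 36, 0, 0, 0],
  [0.1, 0, 0, 49, 0, 0, 0],
  [0.1, 0, 0, 56, 0, 0, 0],
  [0.1, 0, 0, 60, 0, 0, 0],
  [0.1, 0, 0, 61, 0, 0, 0],
  [0.1, 0, 0, 61, 0, 0, 0],
])

```text
t: 45.15
eef_pos: [0.553, -0.0798, 0.1061]
eef_rot: [1.0, -0.0, 0.0, 0.0]
contact_force: [-0.0, 0.5, -2.6]
gripper_width: 0.0387
grip_force: 50.5
```

jog_arm([
  [0.1, 0, 0, 0.4, 0, 0, 0],
  [0.1, 0, 0, 0.8, 0, 0, 0],
  [0.1, 0, 0, 1.1, 0, 0, 0],
  [0.1, 0, 0, 1.1, 0, 0, 0],
])

```text
t: 45.55
eef_pos: [0.5535, -0.0797, 0.1057]
eef_rot: [1.0, -0.0, 0.001, 0.0]
contact_force: [-2.0, -0.2, 11.4]
gripper_width: 0.0388
grip_force: 52.1
```

Release, lift, and move clear towards the grey tray for a final look.

jog_arm([
  [0.1, 0, 0, -0.7, 0, 0, 0],
  [0.5, 0, 0, -0.7, 0, 0, 0],
  [0.7, 0, 0, -0.7, 0, 0, 0],
  [1, 0, 0, -0.7, 0, 0, 0],
  [1, 0, 0, -0.7, 0, 0, 0],
  [1, 0, 0, -0.7, 0, 0, 0],
  [1, 0, 0, -10, 0, 0, 0],
  [1, 0, 0, -40, 0, 0, 0],
])

```text
t: 46.35
eef_pos: [0.5516, -0.0796, 0.1437]
eef_rot: [1.0, -0.0, -0.002, -0.0]
contact_force: [-0.5, -0.0, 1.0]
gripper_width: 0.0854
grip_force: 0.0
```

jog_arm([
  [1, 0, 0, -40, 0, 0, 0],
  [1, -5, 20, -70, 0, 0, 0],
  [1, -20, 60, -80, 0, 0, 0],
  [1, -35, 100, -80, 0, 0, 0],
  [1, -50, 140, -80, 0, 0, 0],
  [1, -65, 180, -80, 0, 0, 0],
  [1, -80, 220, -80, 0, 0, 0],
  [1, -95, 260, -80, 0, 0, 0],
])

```text
t: 47.15
eef_pos: [0.457, -0.3412, 0.2256]
eef_rot: [1.0, -0.0, 0.0, 0.0]
contact_force: [0.7, -1.1, 1.4]
gripper_width: 0.0852
grip_force: 0.0
```

jog_arm([
  [1, -20, 40, 0, 0, 0, 0],
  [1, -40, 80, 0, 0, 0, 0],
  [1, -60, 120, 0, 0, 0, 0],
  [1, -80, 150, 0, 0, 0, 0],
  [1, -90, 160, 0, 0, 0, 0],
  [1, -90, 160, 0, 0, 0, 0],
  [1, -90, 160, 0, 0, 0, 0],
  [1, -90, 160, 0, 0, 0, 0],
])

```text
t: 47.95
eef_pos: [0.369, -0.4984, 0.225]
eef_rot: [1.0, 0.001, 0.0, -0.0]
contact_force: [-0.7, 0.4, 0.1]
gripper_width: 0.0853
grip_force: 0.0
```

```bash
python3 - <<'E'
from rig import optics
from h import *
import pickle
T0,S0=pickle.load(open("im0.pkl","rb"))
T=optics.get_image("top"); S=optics.get_image("side")
c=lambda im,u,v,w,h,s: cv2.resize(im["color"][v:v+h,u:u+w,::-1],(int(w*s),int(h*s)))
o=np.vstack([np.hstack([c(T0,160,190,250,120,1.6),c(T,160,190,250,120,1.6)]),np.hstack([c(S0,110,140,290,160,400/290),c(S,110,140,290,160,400/290)])])
cv2.imwrite("pics/fin.png",o); print(o.shape)
for k,f in(("red",lambda R,G,B:(R>110)&(G<60)&(B<70)),("green",lambda R,G,B:(G>80)&(R<70)&(B<90))):
    for im in(T0,T):
        m=f(*np.moveaxis(im["color"].astype(int)[200:290,285:400],2,0)).astype(np.uint8); n,_,st,ce=cv2.connectedComponentsWithStats(m); i=1+st[1:,4].argmax(); print(k,ce[i]+[285,200],st[i,4])
E
```

```text
(412, 800, 3)
red [308.556 227.368] 250
red [308.50196078 227.50588235] 255
green [332.7147651  259.30536913] 298
green [332.88513514 259.59459459] 296
```

View pics/fin.png

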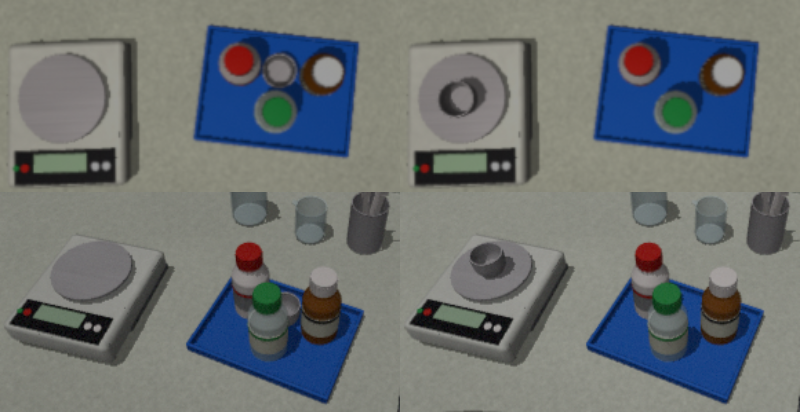

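Before and after match: the red and green caps are within 0.4 px of where they started, amber looks unchanged, the cup is centred on the pan and the bystanders are untouched. Handing in.

```bash
python3 -c "
from rig import ticket; print(ticket.finish_job())"
```

```text
the job is handed in; nothing more can be done
None
```

The cup stands upright in the middle of the balance pan, all three bottles are back on their starting spots in the blue tray as far as the final pictures show, and the job is handed in; the hand-in returned no verdict.

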